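Slide the display module along the test-jig rail into its pocket

ROBOT

A 6-joint arm with a two-finger parallel gripper is mounted at the origin on the work surface. World frame = base frame: x ahead of the robot, y to its left, z up, the work surface at z = 0. Lengths are in mm, angles in rad, forces in N, time in s.
With the tool pointing down it reaches from about 300 to 775 mm from the base axis. Payload 14.6 kg.
Tool frame: the origin (TCP) lies midway between the tips of the shut fingers; the grasp point (between the pads) lies 19 mm behind it (manip.hold_point_z is the distance from the TCP to the grasp point, in mm); z points along the fingers, y is the direction in which the jaws open and shut (so a half turn about z gives the same grasp; the last joint's range is limited). The gripper opens to 94 mm and grips with 3 to 60 N. Pads are 16 mm wide; open, the fingers measure 119 mm over their backs; the gripper's body (75 mm by 177 mm) begins 78 mm behind the grasp point.
Start: joints at [1.121, 0.3, 1.521, -0, 1.321, -0.067], TCP at [205.432, 510.183, 205.446] pointing down, gripper open.
Joint ranges: [-3.03, 3.03], [-0.79, 2.21], [0.23, 2.52], [-1.04, 4.18], [0, 3.07], [-2.55, 2.55]. Speed limits (rad/s): [2.22, 2.22, 2.57, 3.14, 3.14, 3.14].

INTERFACE

Orientations are given as [roll, pitch, yaw] about the fixed x, y, z axes, in that order (R = Rz(yaw) Ry(pitch) Rx(roll)).
In Python, from cell import manip gives the robot as it stands.
- The arm moves only by the shell command python3 -m crank 'ROWS' [OPENING] [FORCE]. ROWS is JSON, a list of rows, each an object with "offset": the shift along the world's x, y, z in m, a list of three; "spin": the turn about the world's z in degrees. In form: [{"offset": [dx, dy, dz], "spin": spin}, ...]. A call has exactly 8 rows; each row is the pose to reach, as a shift and turn from the pose measured when the call began; what a row does not reach only later rows make up. A row lasts 1/12 s, in which the tool goes at most 41.7 mm and 7.16 degrees, less where a joint would pass 70% of its speed; a pose out of reach is approached as far as the arm can. A call with a gripper value outside its range is refused whole. OPENING is the opening, from 0 (shut) to 1 (fully open), set as the call begins (- or left out, the last holds). The fingers move at their own pace and stop on an object; FORCE is the grip in N (left out, the last holds). Time passes only in rows, so rows that repeat a pose let the fingers close, or fill a call up. It gives the time, the measured TCP pose, the force and the opening at its end, in the units of the state.
- manip.read_state(): the state, without advancing time (a new reading comes with each control period).
- manip.camera(name): name is "side" or "top"; returns a dict with "pixels" (480x640x3 uint8, red, green, blue), "fx", "fy", "cx", "cy" (pixels), "extrinsics" (4x4, takes a point from world to camera coordinates). Camera axes: x right, y down, z forward; pixel columns grow to the right and rows downward; lengths in mm; the calibration is good to about 2 mm. A picture is of the moment at which its call begins. There is no depth.
- manip.sign_off(): hands the job in, once; it reports no verdict.
Trained networks look in a picture, given as the dict that the camera call returned (one of the last four; its "shot" number tells which), for a name from the list of things; names that differ only in an ending like _2 or _b are one class to them, and where a whole thing is asked for, a point or a joint stands for the part that bears it (a point fixed in the world has none). Each returns a list of dicts, best first, with "conf" (0 to 1); they miss things now and then, are a little off and sometimes report something else, mostly with a low value. They report only what shows in the picture. A call takes as long as a camera call. They do not tell look-alikes from the thing itself.
- manip.search_frame(picture, name): "location" ([x, y, z] in mm, in world coordinates, good to about 4 mm: the middle of the surface that is visible of it).
- manip.masks_of(picture, name): "mask" (480x640 bool, what is visible of it).
The state is a dict: "clock": time; "joints": joint angles; "qd": joint speeds; "effort": joint torques, N m; "eef_pos": TCP position; "eef_rot": TCP orientation; "wrist_force": force on the tool from outside, world axes, zero at the start; "moment": the same for the moment, N m; "finger_gap": finger opening in mm.
Only numpy, scipy, OpenCV 4.12 (cv2) and the standard library are available. Lean on these libraries where they do the work, as an engineer would, in place of code of your own. Each camera call takes 0.05 s, during which the arm holds its last target. There are 200 camera calls.

TASK

Using the fingertips only, without picking it up or tipping it, push the small green display module square against the long aluminium rail of the test jig, then slide it along the rail, kept against it, into the corner pocket with the yellow markings until it sits fully home, flush against both the rail and the end stop. Leave the other things on the bench where they are.

Things in the scene. Friction and masses are not known exactly. Their poses are not given: they have to be found in the camera images.
- module: loose green plastic display module (about 70 g), small dark screen on top: a plain block 36 (x) by 50 (y) by 16 mm high; origin at the centre of its underside. It starts flat on the jig plate, its centre 70 to 90 mm from the rail, its long sides within 0.5 rad of the rail's direction. Either way round is fine in the pocket.
- jig: test jig fixed to the bench; origin at bench level, x towards the rail, y along it. Dark plate 8 mm thick (top at z = 8 mm), x = -80 to 60 mm, y = -165 to 165 mm. Aluminium rail with inner face at x = 45 mm, and an end stop at each end with inner face at |y| = 145 mm (x = -9 to 51 mm), all 14 mm high above the plate (top at z = 22 mm): a corner pocket at each end.
- keeper (a point): middle of the jig's +y keeper, on the plate (jig x = 1, y = 130 mm); the -y one mirrors it. A keeper is a red wall 10 mm high parallel to the rail, jig x = -3 to 5 mm, from the end stop to |y| = 115 mm, then flared away from the rail to |y| = 103, x = -10 mm. It leaves a 40 mm slot by the rail; the module enters along the rail and, home, sticks 20 mm out of the straight part.
- yellow_mark: flat yellow markings: on the floor of the pocket to be used and on the plate outside its keeper (52 mm to the -x side). Origin on the plate's top where the centre of the module's underside lies when fully home (jig x = 27 mm, jig y = +120 or -120 mm: which of the two changes from start to start); axes parallel to the jig's.
- blue_mark: the same markings in blue at the other pocket, which stays empty.
- dial: loose white instrument knob, 20 mm across, 18 mm high, standing on the jig plate near one end of its near edge; origin at the centre of its underside. Bystander.
- flux_jar: loose amber jar with white cap, 38 mm across, 40 mm high, standing on the bench beyond the rail; origin at the centre of its underside. Bystander.
- solder_reel: loose metal reel, 54 mm across, 34 mm high, standing on the bench beyond the rail; origin at the centre of its underside. Bystander.
- screwdriver: loose red-handled screwdriver, 160 mm long, lying on the bench to the left of the jig. Bystander.
- multimeter: loose orange multimeter 150 x 75 x 34 mm, lying on the bench to the right of the jig; origin at the centre of its underside. Bystander.
There are look-alikes about, which are no part of the job. Several things have the shape of the module; the one meant has the colours described above.

How it is judged (in metres and radians):
On the way:
1. the module lies square against the rail, still outside the pockets (x of module in the frame of jig above 0.022 m and angle between the y axis of module and the y axis of jig, either way round below 0.12 rad and y of module in the frame of jig between -0.098 and 0.098 m), for 0.1 s.
At the end, for the whole second after the job is handed in: the module lies flat and at rest on the plate in the yellow pocket, its centre within 4 mm of the fully home place, within 0.07 rad of square to the rail (horizontal distance between module and yellow_mark below 0.004 m and angle between the y axis of module and the y axis of jig, either way round below 0.07 rad and angle between module's own z axis and vertical below 0.06 rad and z of module in the frame of jig between 0.006 and 0.0105 m and linear speed of module below 0.01 m/s); the robot touches nothing.
It fails at once if the module is lifted more than 5 mm off the plate (z of module in the frame of jig above 0.013 m).
It fails at once if the module is tipped by more than 0.25 rad (angle between module's own z axis and vertical above 0.25 rad).
It fails at once if the module is brought more than 70 mm from the middle of the jig's length, towards a pocket, while more than 10 mm off the rail (x of module in the frame of jig below 0.017 m and (y of module in the frame of jig above 0.07 m or y of module in the frame of jig below -0.07 m)).
It fails at once if another loose thing on the bench is moved by more than 20 mm (distance of any of dial, flux_jar, solder_reel, screwdriver, multimeter from where it was at the start of the episode above 0.02 m).
It also fails if it takes over 64 s, if anything falls off the work surface, if the arm or the gripper's body presses on something with over 40 N, if the wrist force passes 120 N, or if a joint passes its speed limit or range.

## Working session

There is one attempt and no reset: what is moved stays moved. The work goes in short steps, Python scripts to look and compute and a shell command to move; the robot and the scene stay as the last step left them, time stands still between calls to the robot, and variables do not carry over. Pictures are saved under pics/ and viewed, about 8 in all and at most 12, crops included, and the job is handed in when it is done.

```bash
mkdir -p pics; ls
python3 - <<'E'
from cell import manip
import cv2
for n in("top","side"):
    p=manip.camera(n); cv2.imwrite(f"pics/{n}0.png",p["pixels"][:,:,::-1])
    print(n,p["fx"],p["fy"],p["cx"],p["cy"],p["extrinsics"])
    for t in("module","jig","yellow_mark","blue_mark","keeper","dial"):
        print(t,[( [round(v) for v in d["location"]],round(d["conf"],2)) for d in manip.search_frame(p,t)][:5])
print(manip.read_state())
E
```

```text
pics
top 522.1537661474814 522.1537661474814 317.5292977645733 238.64512594189353 [[ 3.76356712e-03 -9.99977638e-01 -5.52793669e-03  9.83477910e+00]
 [-9.98284107e-01 -3.43404756e-03 -5.84555300e-02  5.21012230e+02]
 [ 5.84352397e-02  5.73845265e-03 -9.98274708e-01  1.29758587e+03]
 [ 0.00000000e+00  0.00000000e+00  0.00000000e+00  1.00000000e+00]]
module [([367, 18, 14], 0.69), ([522, 44, 25], 0.66), ([403, 133, 13], 0.63)]
jig [([547, 23, 5], 0.88)]
yellow_mark [([582, 147, 9], 0.96)]
blue_mark [([560, -95, 7], 0.79), ([673, -44, 31], 0.53)]
keeper [([545, 20, 11], 0.96)]
dial [([481, -103, 28], 0.59)]
side 459.4391900463594 459.4391900463594 323.03104325338967 242.17300172710992 [[-9.94902322e-01 -9.92271468e-02  1.79817328e-02  5.37341445e+02]
 [-8.63849294e-02  7.46601180e-01 -6.59639539e-01  7.25138110e+01]
 [ 5.20289665e-02 -6.57830260e-01 -7.51366978e-01  9.65745009e+02]
 [ 0.00000000e+00  0.00000000e+00  0.00000000e+00  1.00000000e+00]]
module [([395, 141, 12], 0.96), ([362, 31, 18], 0.74), ([525, 54, 23], 0.61), ([550, 60, 8], 0.17)]
jig [([527, 55, 25], 0.65)]
yellow_mark [([577, 144, 6], 0.76)]
blue_mark [([557, -97, 7], 0.61)]
keeper [([549, 59, 7], 0.9), ([578, 145, 9], 0.27)]
dial [([483, -98, 14], 0.56)]
{'clock': 0.7, 'joints': array([ 1.12140063e+00,  2.99903070e-01,  1.52100084e+00,  4.38208166e-06,
        1.32066618e+00, -6.65782799e-02]), 'qd': array([-0.00202503, -0.00161265,  0.00014031, -0.00084569, -0.00124529,
        0.00121097]), 'effort': array([-6.84960942e-04, -5.31575024e+01, -3.52877748e+01,  7.07610254e-02,
        2.13403482e-02, -5.52967293e-06]), 'eef_pos': array([205.43462732, 510.1916624 , 205.44353986]), 'eef_rot': array([ 3.14156986e+00, -2.73542128e-06,  2.75877416e+00]), 'wrist_force': array([ 0.10576647, -0.51138166,  0.34914624]), 'moment': array([ 0.00206995,  0.00995198, -0.06935294]), 'finger_gap': 93.89620528568562}
```

View pics/top0.png

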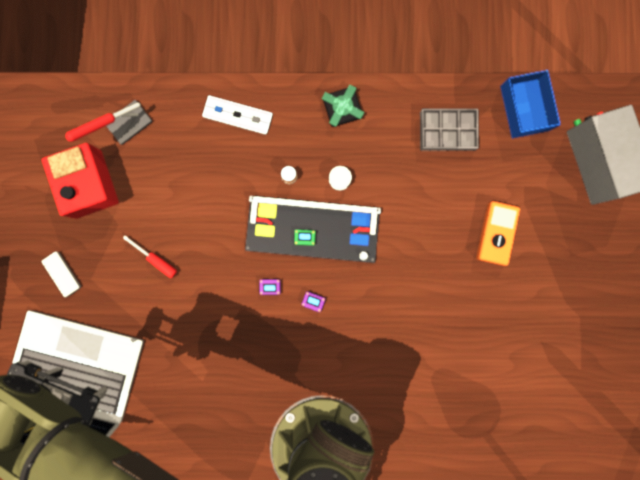

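Run:
```python
import cv2
a=cv2.imread("pics/top0.png")[180:360,210:450]
cv2.imwrite("pics/crop0.png",cv2.resize(a,None,fx=3.3,fy=3.3,interpolation=cv2.INTER_CUBIC))
```

```text
(no output)
```

View pics/crop0.png

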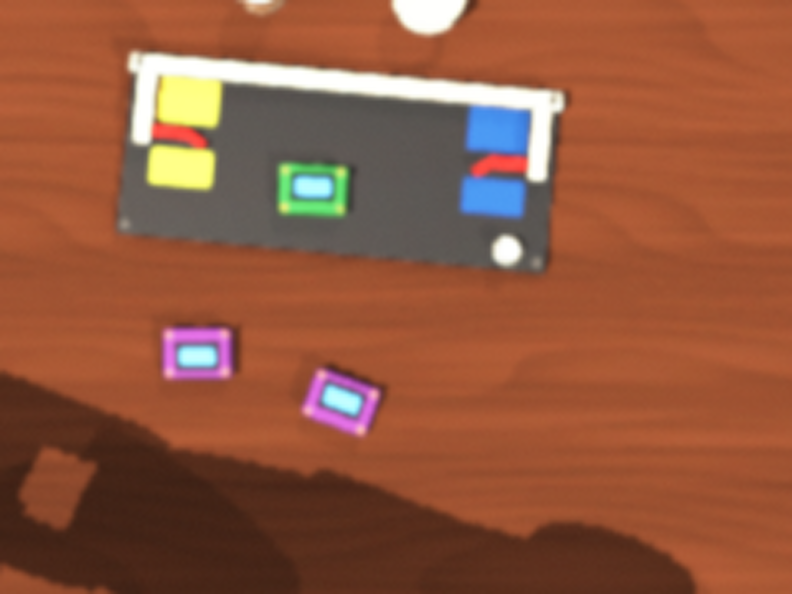

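The green module is at (304,237). The magenta blocks at (270,287) and (314,301) have the same shape, but they are on the bench and the wrong colour. The crop confirms the green block on the plate is the one meant. The yellow pocket is at the left end (jig +y), around (266,213), and the dial is at (363,256).

Next I'll measure the jig and module poses precisely.

```bash
cat > h.py <<'E'
import numpy as np, cv2
from cell import manip
S=2 # px/mm
def rect(p,z,pose,xr=(-100,80),yr=(-185,185)):
    """top-down image of plane z in the frame pose=(x,y,yaw): row=(x-x0)*S, col=(y-y0)*S"""
    K=np.array([[p["fx"],0,p["cx"]],[0,p["fy"],p["cy"]],[0,0,1]]); E=np.array(p["extrinsics"])
    c,s=np.cos(pose[2]),np.sin(pose[2])
    # plane pixel (col,row)-> world
    A=np.array([[0,1/S,xr[0]],[1/S,0,yr[0]],[0,0,1]])
    T=np.array([[c,-s,pose[0]],[s,c,pose[1]],[0,0,z],[0,0,1]])
    H=K@E[:3]@T@A
    return cv2.warpPerspective(p["pixels"],H,((yr[1]-yr[0])*S,(xr[1]-xr[0])*S),flags=cv2.INTER_CUBIC|cv2.WARP_INVERSE_MAP)
def module(p,pose):
    """module centre and angle in jig frame from green mask at top z=24"""
    im=rect(p,24,pose); hsv=cv2.cvtColor(im,cv2.COLOR_RGB2HSV)
    m=cv2.inRange(hsv,(45,90,60),(80,255,255))
    n,l,st,_=cv2.connectedComponentsWithStats(m)
    c=max(range(1,n),key=lambda i:st[i,4]); pts=np.argwhere(l==c)[:,::-1].astype(np.float32)
    (u,v),(w,h),a=cv2.minAreaRect(pts)
    if w<h: w,h,a=h,w,a-90
    a=(a+90)%180-90
    return v/S-100,u/S-185,-a,w/S,h/S
E
python3 - <<'E'
from h import *
from scipy.optimize import least_squares
for n in("top","side"):
    p=manip.camera(n); pose=np.array([547,25,-.085])
    for it in range(4):
        g=cv2.cvtColor(rect(p,22,pose),cv2.COLOR_RGB2GRAY).astype(float); g=cv2.GaussianBlur(g,(5,5),0)
        def edge(prof,x0): # strongest gradient
            d=np.abs(np.gradient(prof)); k=d.argmax(); w=d[max(0,k-4):k+5]; return (np.arange(max(0,k-4),max(0,k-4)+len(w))*w).sum()/w.sum()/S+x0
        W=16 if it==0 else 8
        ys=np.arange(-125,126,5); xe=[edge(g[int((45-W+100)*S):int((45+4+100)*S),int((y+185)*S)],45-W) for y in ys]
        k,b=np.polyfit(ys,xe,1); xs=np.arange(0,38,3)
        e1=np.median([edge(g[int((x+100)*S),int((145-W+185)*S):int((145+4+185)*S)],145-W) for x in xs])
        e2=np.median([edge(g[int((x+100)*S),int((-149+185)*S):int((-145+W+185)*S)],-149) for x in xs])
        if it<3:
            dx,dy=b-45,(e1+e2)/2; c,s=np.cos(pose[2]),np.sin(pose[2]); pose=pose+[c*dx-s*dy,s*dx+c*dy,-k]
    print(n,pose,"res",b-45,k,e1,e2,np.std(xe-np.polyval([k,b],ys)),"module",module(p,pose))
    cv2.imwrite(f"pics/r_{n}.png",rect(p,22,pose)[::-1,::-1,::-1])
a=np.vstack([cv2.imread("pics/r_top.png")[:270],cv2.imread("pics/r_side.png")[:270]]);cv2.imwrite("pics/r.png",a)
E
```

```text
top [ 5.53662402e+02  2.47604242e+01 -8.67760595e-02] res 0.39797006958006165 0.0072074626583475175 143.59415248204 -143.36147354394538 0.5552701388155471 module (-30.945358276367188, 17.047943115234375, 2.6025543212890625, 54.53459930419922, 40.34470748901367)
side [ 5.52653651e+02  2.74269464e+01 -9.37992418e-02] res 0.008998046245466185 0.0004277319732388369 142.34573454699407 -142.0236884173812 0.5146642943368551 module (-31.47046661376953, 21.042221069335938, 3.6913833618164062, 64.78466796875, 40.689598083496094)
```

View pics/r.png

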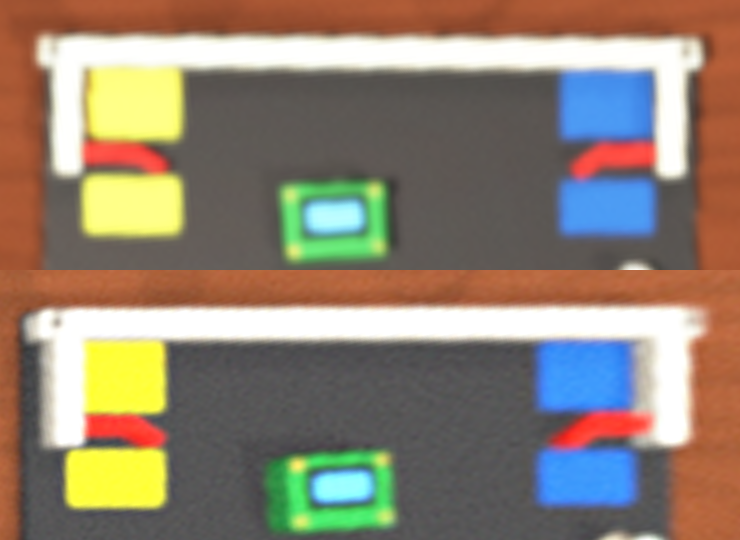

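```bash
python3 -m crank '[{"offset":[0.024,-0.04,0],"spin":3},{"offset":[0.048,-0.08,0],"spin":6},{"offset":[0.07,-0.115,0],"spin":9},{"offset":[0.091,-0.15,0],"spin":11},{"offset":[0.112,-0.185,0],"spin":13},{"offset":[0.134,-0.22,0],"spin":15},{"offset":[0.155,-0.255,0],"spin":17},{"offset":[0.176,-0.29,0],"spin":17}]' 0.15 20
python3 -m crank '[{"offset":[0.02,-0.034,-0.01],"spin":0},{"offset":[0.04,-0.068,-0.02],"spin":0},{"offset":[0.06,-0.1,-0.04],"spin":0},{"offset":[0.08,-0.13,-0.06],"spin":0},{"offset":[0.1,-0.16,-0.08],"spin":0},{"offset":[0.104,-0.171,-0.09],"spin":0},{"offset":[0.104,-0.171,-0.1],"spin":0},{"offset":[0.104,-0.171,-0.1],"spin":0}]'
```

```text
clock: 1.47
eef_pos: [379.0, 223.4, 205.7]
eef_rot: [3.141, 0.001, 3.058]
wrist_force: [0.5, -0.8, 0.8]
finger_gap: 44.2
clock: 2.13
eef_pos: [482.0, 52.4, 104.1]
eef_rot: [3.141, -0.002, 3.057]
wrist_force: [-1.2, -0.1, -0.2]
finger_gap: 14.1
```

```bash
python3 -m crank '[{"offset":[0,-0.003,-0.03],"spin":0},{"offset":[0,-0.003,-0.055],"spin":0},{"offset":[0,-0.003,-0.075],"spin":0},{"offset":[0,-0.003,-0.085],"spin":0},{"offset":[0,-0.003,-0.09],"spin":0},{"offset":[0,-0.003,-0.092],"spin":0},{"offset":[0,-0.003,-0.092],"spin":0},{"offset":[0,-0.003,-0.092],"spin":0}]'
python3 - <<'E'
from h import *
p=manip.camera("side");cv2.imwrite("pics/s1.png",cv2.resize(p["pixels"][150:350,190:470,::-1],None,fx=2.8,fy=2.8,interpolation=2))
E
```

```text
clock: 2.8
eef_pos: [482.6, 49.7, 13.2]
eef_rot: [3.141, -0.001, 3.057]
wrist_force: [0.0, 0.3, -0.2]
finger_gap: 14.2
```

View pics/s1.png

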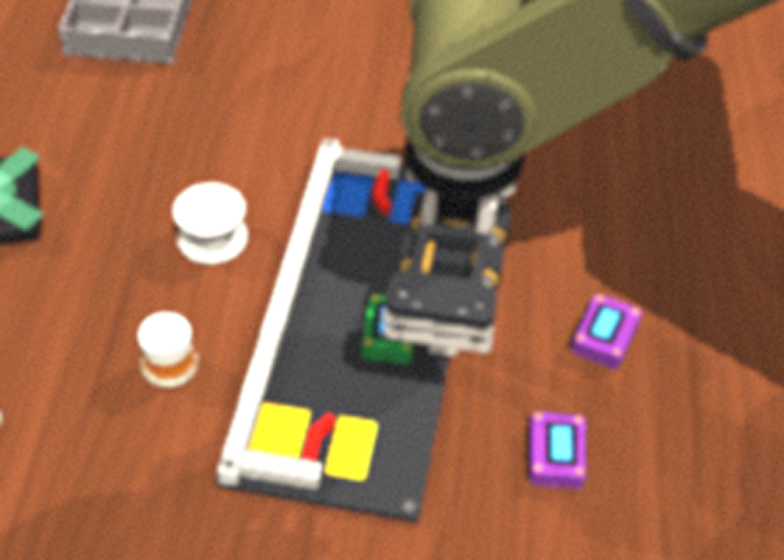

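Fingertips are behind the module on its near long side, at about (440,335) in the crop, clear of everything. Pushing along jig +x.

```bash
python3 -m crank '[{"offset":[0.006,-0.0005,0],"spin":0},{"offset":[0.011,-0.001,-0.001],"spin":0},{"offset":[0.016,-0.0014,-0.001],"spin":0},{"offset":[0.021,-0.0018,-0.001],"spin":0},{"offset":[0.026,-0.0023,-0.001],"spin":0},{"offset":[0.031,-0.0027,-0.001],"spin":0},{"offset":[0.036,-0.0032,-0.001],"spin":0},{"offset":[0.04,-0.0035,-0.001],"spin":0}]'
python3 -m crank '[{"offset":[0.005,-0.0004,0],"spin":0},{"offset":[0.01,-0.0009,0],"spin":0},{"offset":[0.015,-0.0013,0],"spin":0},{"offset":[0.019,-0.0017,0],"spin":0},{"offset":[0.022,-0.0019,0],"spin":0},{"offset":[0.025,-0.0022,0],"spin":0},{"offset":[0.027,-0.0024,0],"spin":0},{"offset":[0.027,-0.0024,0],"spin":0}]'
python3 - <<'E'
from h import *
P=(553.5,25,-.088)
p=manip.camera("side");print(module(p,P),manip.read_state()["eef_pos"])
cv2.imwrite("pics/s2.png",cv2.resize(p["pixels"][150:350,190:470,::-1],None,fx=2.8,fy=2.8,interpolation=2))
E
```

```text
clock: 3.52
eef_pos: [523.1, 46.0, 12.1]
eef_rot: [3.141, -0.001, 3.057]
wrist_force: [-0.6, 0.5, 0.6]
finger_gap: 14.0
clock: 4.18
eef_pos: [550.4, 43.6, 12.0]
eef_rot: [3.141, -0.0, 3.057]
wrist_force: [-0.0, -0.1, 0.0]
finger_gap: 14.1
(21.0, 45.75, 90.0, 39.99999237060547, 19.499996185302734) [550.24128861  43.62875531  12.03365621]
```

View pics/s2.png

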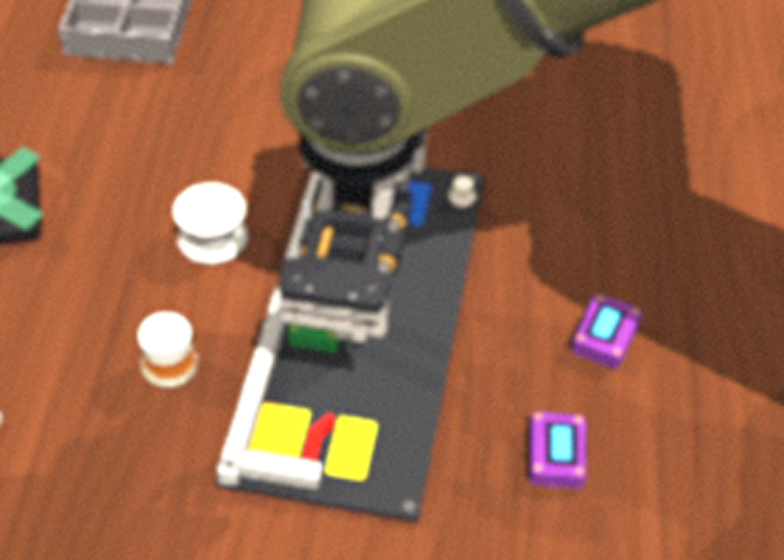

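The module is close to the rail, with its visible end face at (313,338) in the crop. I'll press on until the force shows contact.

```bash
python3 -m crank '[{"offset":[0.001,-0.0001,0],"spin":0},{"offset":[0.002,-0.0002,0],"spin":0},{"offset":[0.003,-0.0003,0],"spin":0},{"offset":[0.004,-0.0004,0],"spin":0},{"offset":[0.005,-0.0004,0],"spin":0},{"offset":[0.006,-0.0005,0],"spin":0},{"offset":[0.006,-0.0005,0],"spin":0},{"offset":[0.006,-0.0005,0],"spin":0}]'
```

```text
clock: 4.9
eef_pos: [556.3, 43.1, 12.0]
eef_rot: [3.141, -0.0, 3.057]
wrist_force: [-0.2, -0.0, -0.1]
finger_gap: 14.1
```

```bash
python3 -m crank '[{"offset":[0.0005,0,0],"spin":0},{"offset":[0.001,-0.0001,0],"spin":0},{"offset":[0.0015,-0.0001,0],"spin":0},{"offset":[0.002,-0.0002,0],"spin":0},{"offset":[0.0025,-0.0002,0],"spin":0},{"offset":[0.003,-0.0003,0],"spin":0},{"offset":[0.003,-0.0003,0],"spin":0},{"offset":[0.003,-0.0003,0],"spin":0}]'
```

```text
clock: 5.57
eef_pos: [557.2, 43.2, 11.9]
eef_rot: [3.141, -0.006, 3.057]
wrist_force: [-17.8, 2.7, 13.6]
finger_gap: 14.2
```

Contact with the rail at 18 N. Backing off and lifting to look.

```bash
python3 -m crank '[{"offset":[-0.005,0.0004,0],"spin":0},{"offset":[-0.015,0.0013,0],"spin":0},{"offset":[-0.025,0.0022,0.005],"spin":0},{"offset":[-0.04,0,0.03],"spin":0},{"offset":[-0.06,-0.02,0.06],"spin":0},{"offset":[-0.08,-0.05,0.09],"spin":0},{"offset":[-0.1,-0.09,0.09],"spin":0},{"offset":[-0.12,-0.12,0.09],"spin":0}]' 0
python3 - <<'E'
from h import *
P=(553.5,25,-.088)
for n in("top","side"):
    p=manip.camera(n);print(n,np.round(module(p,P),2))
    cv2.imwrite(f"pics/m_{n}.png",rect(p,22,P)[::-1,::-1,::-1])
cv2.imwrite("pics/m.png",np.vstack([cv2.imread("pics/m_top.png")[:300],cv2.imread("pics/m_side.png")[:300]]))
E
```

```text
clock: 6.23
eef_pos: [438.1, -76.7, 103.8]
eef_rot: [-3.141, -0.002, 3.058]
wrist_force: [0.9, -1.4, 0.5]
finger_gap: 0.2
top [27.   15.75 -0.   54.5  36.  ]
side [25.5  22.75 -0.   64.5  37.  ]
```

View pics/m.png

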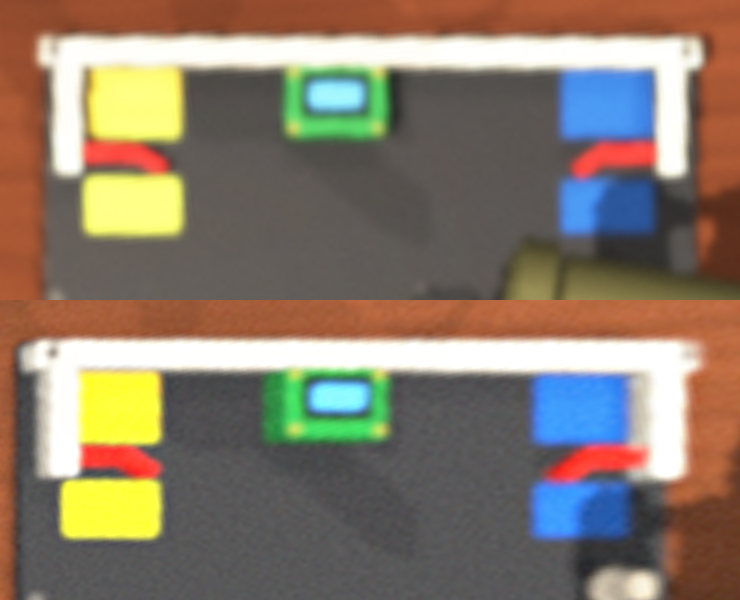

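The module lies square against the rail at about jig (27, 16), with a visible edge fit of 0°. Next I turn the tool 90° and go behind its -y end.

```bash
python3 -m crank '[{"offset":[0.015,0.007,0],"spin":-7},{"offset":[0.03,0.014,0],"spin":-14},{"offset":[0.045,0.021,0],"spin":-21},{"offset":[0.06,0.028,0],"spin":-28},{"offset":[0.075,0.035,0],"spin":-35},{"offset":[0.09,0.042,0],"spin":-42},{"offset":[0.105,0.049,0],"spin":-49},{"offset":[0.12,0.056,0],"spin":-56}]' 0
python3 -m crank '[{"offset":[0.008,0.005,0],"spin":-7},{"offset":[0.0175,0.0116,0],"spin":-14},{"offset":[0.0175,0.0116,0],"spin":-21},{"offset":[0.0175,0.0116,0],"spin":-28},{"offset":[0.0175,0.0116,0],"spin":-34},{"offset":[0.0175,0.0116,-0.02],"spin":-34},{"offset":[0.0175,0.0116,-0.03],"spin":-34},{"offset":[0.0175,0.0116,-0.04],"spin":-34}]'
python3 -c "
from cell import manip
print(manip.read_state()['joints'])"
```

```text
clock: 7.0
eef_pos: [556.9, -22.0, 102.3]
eef_rot: [-3.141, -0.005, 2.07]
wrist_force: [-0.4, -0.1, 0.2]
finger_gap: 0.2
clock: 7.67
eef_pos: [574.2, -10.0, 61.1]
eef_rot: [-3.14, -0.005, 1.477]
wrist_force: [0.5, 0.7, -0.0]
finger_gap: 0.4
[-0.08341596  0.50915362  1.58710673  0.00565697  1.04657108  0.00723196]
```

```bash
python3 -m crank '[{"offset":[0.001,0,-0.015],"spin":0},{"offset":[0.001,0,-0.028],"spin":0},{"offset":[0.001,0,-0.038],"spin":0},{"offset":[0.001,0,-0.044],"spin":0},{"offset":[0.001,0,-0.047],"spin":0},{"offset":[0.001,0,-0.049],"spin":0},{"offset":[0.001,0,-0.049],"spin":0},{"offset":[0.001,0,-0.049],"spin":0}]'
python3 - <<'E'
from h import *
p=manip.camera("side");cv2.imwrite("pics/s3.png",cv2.resize(p["pixels"][150:350,190:470,::-1],None,fx=2.8,fy=2.8,interpolation=2))
E
```

```text
clock: 8.33
eef_pos: [575.5, -9.9, 12.6]
eef_rot: [-3.141, -0.005, 1.477]
wrist_force: [-0.6, 0.8, -0.2]
finger_gap: 0.4
```

View pics/s3.png

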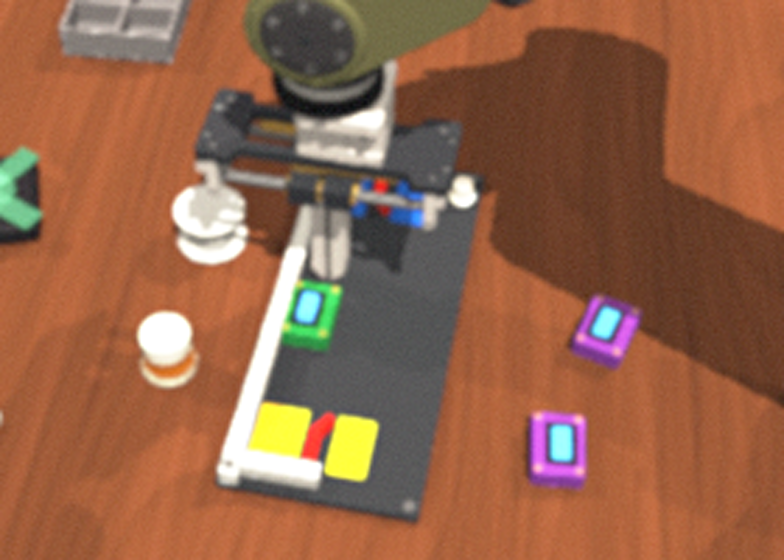

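Fingertips at (330,265) are behind the module's end, clear of the rail. Sliding along the rail.

```bash
python3 -m crank '[{"offset":[0.0006,0.006,0],"spin":0},{"offset":[0.0012,0.012,0],"spin":0},{"offset":[0.0018,0.017,0],"spin":0},{"offset":[0.0023,0.022,0],"spin":0},{"offset":[0.0028,0.027,0],"spin":0},{"offset":[0.0033,0.032,0],"spin":0},{"offset":[0.0039,0.037,0],"spin":0},{"offset":[0.0042,0.04,0],"spin":0}]'
python3 -m crank '[{"offset":[0.0005,0.005,0],"spin":0},{"offset":[0.001,0.01,0],"spin":0},{"offset":[0.0016,0.015,0],"spin":0},{"offset":[0.0021,0.02,0],"spin":0},{"offset":[0.0026,0.025,0],"spin":0},{"offset":[0.0032,0.03,0],"spin":0},{"offset":[0.0035,0.033,0],"spin":0},{"offset":[0.0035,0.033,0],"spin":0}]'
python3 - <<'E'
from h import *
P=(553.5,25,-.088)
p=manip.camera("side");print(np.round(module(p,P),2))
cv2.imwrite("pics/s4.png",cv2.resize(p["pixels"][150:350,190:470,::-1],None,fx=2.8,fy=2.8,interpolation=2))
E
```

```text
clock: 9.05
eef_pos: [579.7, 30.7, 12.7]
eef_rot: [-3.141, -0.005, 1.478]
wrist_force: [-0.6, -1.5, 0.5]
finger_gap: 0.2
clock: 9.72
eef_pos: [583.3, 64.4, 12.7]
eef_rot: [-3.141, -0.005, 1.478]
wrist_force: [0.3, 0.2, 0.3]
finger_gap: 0.7
[26.   81.25 -0.   58.5  37.  ]
```

View pics/s4.png

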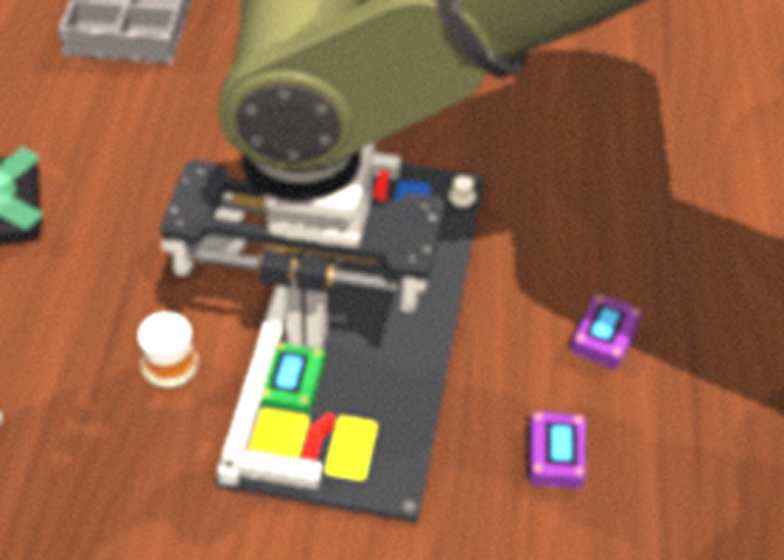

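The module at (292,372) is flush with the rail and lined up with the slot. Continuing.

```bash
python3 -m crank '[{"offset":[0.0005,0.005,0],"spin":0},{"offset":[0.001,0.01,0],"spin":0},{"offset":[0.0016,0.015,0],"spin":0},{"offset":[0.0021,0.02,0],"spin":0},{"offset":[0.0026,0.025,0],"spin":0},{"offset":[0.0032,0.03,0],"spin":0},{"offset":[0.0038,0.036,0],"spin":0},{"offset":[0.0042,0.04,0],"spin":0}]'
python3 -m crank '[{"offset":[0,0.0005,0],"spin":0},{"offset":[0.0001,0.001,0],"spin":0},{"offset":[0.0002,0.0015,0],"spin":0},{"offset":[0.0002,0.002,0],"spin":0},{"offset":[0.0003,0.0025,0],"spin":0},{"offset":[0.0003,0.003,0],"spin":0},{"offset":[0.0004,0.0035,0],"spin":0},{"offset":[0.0004,0.004,0],"spin":0}]'
```

```text
clock: 10.43
eef_pos: [587.6, 104.8, 12.7]
eef_rot: [-3.141, -0.005, 1.478]
wrist_force: [-0.3, -0.5, -1.4]
finger_gap: 0.8
clock: 11.1
eef_pos: [587.9, 107.8, 12.7]
eef_rot: [-3.141, -0.003, 1.478]
wrist_force: [-1.6, -11.7, 1.7]
finger_gap: 0.4
```

```bash
python3 -m crank '[{"offset":[0.0001,0.001,0],"spin":0},{"offset":[0.0001,0.0015,0],"spin":0},{"offset":[0.0002,0.002,0],"spin":0},{"offset":[0.0002,0.002,0],"spin":0},{"offset":[0.0002,0.002,0],"spin":0},{"offset":[0.0002,0.002,0],"spin":0},{"offset":[0.0002,0.002,0],"spin":0},{"offset":[0.0002,0.002,0],"spin":0}]'
python3 -m crank '[{"offset":[-0.0005,-0.005,0],"spin":0},{"offset":[-0.0015,-0.015,0],"spin":0},{"offset":[-0.003,-0.03,0],"spin":0},{"offset":[-0.005,-0.05,0.02],"spin":0},{"offset":[-0.03,-0.08,0.05],"spin":0},{"offset":[-0.06,-0.11,0.08],"spin":0},{"offset":[-0.09,-0.14,0.1],"spin":0},{"offset":[-0.12,-0.165,0.1],"spin":0}]'
python3 - <<'E'
from h import *
P=(553.5,25,-.088)
for n in("top","side"):
    p=manip.camera(n);print(n,np.round(module(p,P),2))
    cv2.imwrite(f"pics/e_{n}.png",rect(p,24,P,(-30,60),(60,160))[::-1,::-1,::-1])
cv2.imwrite("pics/e.png",cv2.resize(np.hstack([cv2.imread("pics/e_top.png"),cv2.imread("pics/e_side.png")]),None,fx=2,fy=2))
E
```

```text
clock: 11.77
eef_pos: [587.9, 107.8, 12.7]
eef_rot: [-3.14, -0.001, 1.478]
wrist_force: [-2.1, -13.6, 3.2]
finger_gap: 0.6
clock: 12.43
eef_pos: [481.5, -46.3, 111.9]
eef_rot: [3.139, -0.001, 1.478]
wrist_force: [0.6, -0.6, 1.0]
finger_gap: 0.5
top [ 27.25 117.    -0.    51.    36.5 ]
side [ 26.23 119.9   -1.04  51.38  37.19]
```

View pics/e.png

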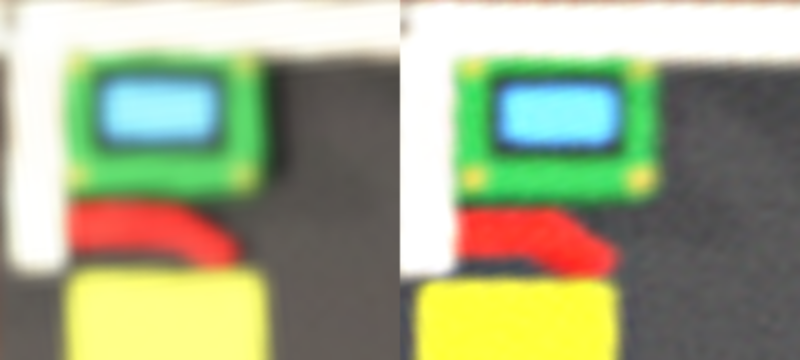

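Both views show the module flush against the rail and the end stop, with the gripper well clear. Handing in.

```bash
python3 -c "
from cell import manip
print(manip.sign_off())"
```

```text
the job is handed in; nothing more can be done
None
```

The green module is in the yellow (+y) corner pocket, and I handed the job in at about 12.5 s on the robot's clock. No verdict was reported.

- **Push to the rail:** I used two slightly opened fingertips on the long side, stopping at about 18 N of contact. The picture then showed it square at about jig (27, 16) mm, outside the pockets.
- **Slide into the pocket:** I used the shut fingertips on its end face. It stopped hard at the end stop with 12–14 N and no further movement.
- **Last check:** The top and side views both show it flush against the rail and the end stop, within about 1° of square. The gripper was raised and clear.
- **Disagreement in position:** The top view read (27.3, 117.0) mm and the side view (26.2, 119.9) mm, against a target of (27, 120). The 3 mm difference along the rail fits the roughly 2 mm calibration error and the end-stop edges, which I only found to within 1–3 mm. I relied on the hard stop and the flush pictures.
- **Bystanders:** I did not measure the other loose things again at the end. None of my moves went near them at their height.

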